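# Lay the sign templates on their blanks

## Task

Four brown MDF sign templates (arrow, long hexagon, round, square) lie in a pile on the bench, among four rough-cut plywood blanks of the same shapes. Take the pile apart and lay each template flat on the blank of its own shape, turned to match it and centred so that a rim of bare plywood shows all round, ready for tracing. Leave the paint jar where it stands.

Things in the scene. Friction and masses are not known exactly. Their poses are not given: they have to be found in the camera images.
- arrow_template: Brown dark-edged MDF frame, 12 mm thick, strip 14 mm wide, 60 to 100 g. Signpost arrow, top of the pile: 84 mm wide, butt at x = -68 mm, point at x = +82 mm, 45 degree edges from x = 40 mm. Open but for a cross bar, 16 mm wide, along y through the origin: pinch it along x, a finger in the opening on each side (46 mm free). Origin: underside, mid-bar. x to the point.
- arrow_tip (a point): The point of the arrow template: 82 mm along the template's x from its origin, half-way up its thickness.
- hexagon_template: Brown dark-edged MDF frame, 12 mm thick, strip 14 mm wide, 60 to 100 g. Long hexagon with a 90 degree point at each end, second from the top: 150 mm along x, 84 mm along y. Open but for a cross bar, 16 mm wide, along y through the origin: pinch it along x, a finger in the opening on each side (47 mm free). Origin: underside, mid-bar. 
- round_template: Brown dark-edged MDF frame, 12 mm thick, strip 14 mm wide, 60 to 100 g. Round ring, third from the top: 129 mm outside diameter. Open but for a cross bar, 16 mm wide, along y through the origin: pinch it along x, a finger in the opening on each side (42 mm free). Origin: underside, mid-bar. 
- square_template: Brown dark-edged MDF frame, 12 mm thick, strip 14 mm wide, 60 to 100 g. Square, bottom of the pile, on the bench: 112 by 112 mm. Open but for a cross bar, 16 mm wide, along y through the origin: pinch it along x, a finger in the opening on each side (34 mm free). Origin: underside, mid-bar. 
- arrow_blank: Plywood blank, 18 mm thick, stuck to the bench, 12 mm bigger all round than the arrow template. 108 mm wide, butt end at x = -80 mm, point at x = +99 mm. Origin: underside, at the spot over which the arrow template's origin belongs; x points to the arrow's point; top face at z = 18 mm.
- hexagon_blank: Plywood blank, 18 mm thick, stuck to the bench, 12 mm bigger all round than the hexagon template. 184 mm long along x, 108 mm wide along y. Origin: centre of the underside; top face at z = 18 mm.
- round_blank: Plywood blank, 18 mm thick, stuck to the bench, 12 mm bigger all round than the round template. 154 mm diameter. Origin: centre of the underside; top face at z = 18 mm.
- square_blank: Plywood blank, 18 mm thick, stuck to the bench, 12 mm bigger all round than the square template. 136 by 136 mm, sides along x and y. Origin: centre of the underside; top face at z = 18 mm.
- paint_jar: Closed paint jar standing on the bench beyond the work, 60 mm diameter, 75 mm high, not to be disturbed. Origin: centre of its underside.
Not all that is in view belongs to the job. What is shaped like the square_template but green is not meant.

How it is judged:
By the outcome, as a careful person would: the job done as asked, in the order asked, and still so for the second after the job is handed in, with the robot touching nothing.
It also fails if it takes over 101 s, if anything falls off the work surface, if the arm or the gripper's body presses on something with over 40 N, if the wrist force passes 120 N, or if a joint passes its speed limit or range.

## Robot

A 6-joint arm with a two-finger parallel gripper is mounted at the origin on the work surface. World frame = base frame: x ahead of the robot, y to its left, z up, the work surface at z = 0. Lengths are in m, angles in degrees, forces in N, time in s.
With the tool pointing down it reaches from about 0.375 to 0.9 m from the base axis. Payload 3.1 kg.
Tool frame: the origin (TCP) lies on the centre line of the jaws, within the pads' length; the fingertips stand 17 mm ahead of it and the grasp point (between the pads) lies 2 mm behind it; z points along the fingers, y is the line along which they close (so a half turn about z gives the same grasp; the last joint's range is limited). The gripper opens to 87 mm and grips with 3 to 60 N. Pads are 19 mm wide; open, the fingers measure 117 mm over their backs; the gripper's body (75 mm by 190 mm) begins 51 mm behind the grasp point.
Start: joints at [58.757, 30.224, 82.088, -0, 67.689, -10.227], TCP at [0.224, 0.583, 0.24] pointing down, gripper open.
Joint ranges: [-176.69, 176.69], [-43.24, 126.21], [12.49, 139.97], [-82, 262], [0, 151.66], [-163.58, 163.58]. Speed limits (degrees/s): [159.86, 159.86, 180, 180, 180, 180].

## Interface

Orientations are given as a 3x3 rotation matrix whose columns are the frame's x, y, z axes.
In Python, from rig import bot, imaging, finder gives the robot as it stands. The module is installed in compiled form; this text tells all that it offers.
- The arm moves only by the tool play_rows, never from a script. Its argument "motion" is a list that holds one entry, the list of rows, each a list of 6 numbers: the shift along the tool's x, y, z in m, then the turn, a rotation vector about the tool's x, y, z in degrees. In form: [[[dx, dy, dz, wx, wy, wz], ...]]. A call has 1 to 8 rows; each row is the pose to reach, as a shift and turn from the pose commanded when the call began, along the tool's axes at that moment; what a row does not reach only later rows make up. A row lasts 1/12 s, in which the tool goes at most 41.7 mm and 7.16 degrees, less where a joint would pass 70% of its speed; a pose out of reach is approached as far as the arm can. A call with a gripper value outside its range is refused whole. "fingers" is the finger opening in m, from 0 to 0.087, set as the call begins (left out, the last holds). The fingers move at their own pace and stop on an object; the grip force is fixed at half the most. Time passes only in rows, so rows that repeat a pose let the fingers close. It gives the time, the measured TCP pose, the force, the opening and the grip force at its end, in the units of the state.
- bot.read_state(): the state, without advancing time (a new reading comes with each control period).
- imaging.capture(name): name is "scene" or "top" or "wrist"; returns a dict with "frame" (480x640x3 uint8, red, green, blue), "camera_matrix" (3x3 intrinsics, pixels), "k1" (the pictures are not rectified: a ray, as slopes to the right and down, at radius r is drawn at 1 + k1 r^2 times it, then the intrinsics apply), "R" (3x3) and "t" (3): a world point X has camera coordinates R X + t. Camera axes: x right, y down, z forward; pixel columns grow to the right and rows downward; lengths in m; the calibration is good to about 2 mm. A picture is of the moment at which its call begins. There is no depth.
- bot.hand_in(): hands the job in; it is judged then, once.
Trained networks look in the newest picture that a camera, given by its name, has taken for a name from the list of things; names that differ only in an ending like _2 or _b are one class to them, and where a whole thing is asked for, a point or a joint stands for the part that bears it (a point fixed in the world has none). Each returns a list of dicts, best first, with "confidence" (0 to 1); they miss things now and then, are a little off and sometimes report something else, mostly with a low value. They report only what shows in the picture. A call takes as long as a camera call. They do not tell look-alikes from the thing itself.
- finder.recognise(camera, name): "at" ([x, y, z] in m, in world coordinates, good to about 4 mm: the middle of the surface that is visible of it).
- finder.outline_of(camera, name): "pixels" (480x640 bool, what is visible of it).
The state is a dict: "time_s": time; "joint_positions": joint angles; "qvel": joint speeds; "tau": joint torques, N m; "position": TCP position; "tcp_rot": TCP orientation; "force": force on the tool from outside, world axes, zero at the start; "moment": the same for the moment, N m; "opening": opening from 0.0 (shut) to 1.0 (fully open); "grasp_force": force on a finger pad.
Only numpy, scipy, OpenCV 4.12 (cv2) and the standard library are available. Lean on these libraries where they do the work, as an engineer would, in place of code of your own. Each camera call takes 0.05 s, during which the arm holds its last target. There are 200 camera calls.

## Working session

There is one attempt and no reset: what is moved stays moved. The work goes in short steps, Python scripts to look and compute and a tool call to move; the robot and the scene stay as the last step left them, time stands still between calls to the robot, and variables do not carry over. Pictures are saved under pics/ and viewed, at most 14 in all, crops included, and the job is handed in when it is done.

Besides the shell and the picture viewer there is one more tool, called after ">>>" as name(argument=value, ...), one argument or row to a line, values as JSON. play_rows: Moves the arm, as the interface text tells. Its arguments: {"type":"object","properties":{"motion":{"type":"array"},"fingers":{"type":"number"}},"required":["motion"]}

```bash
mkdir -p pics; python3 - <<'E'
from rig import bot, imaging, finder
import cv2, numpy as np
s=bot.read_state(); print(s['time_s'],s['position'],np.round(s['tcp_rot'],3).tolist(),s['opening'])
for n in ['top','scene']:
    c=imaging.capture(n); cv2.imwrite(f'pics/{n}0.png',c['frame'][:,:,::-1])
    print(n,c['camera_matrix'].tolist(),c['k1'],np.round(c['R'],4).tolist(),c['t'])
    for o in ['arrow_template','hexagon_template','round_template','square_template','arrow_blank','hexagon_blank','round_blank','square_blank','paint_jar','arrow_tip']:
        print(o,[(np.round(d['at'],3).tolist(),round(d['confidence'],2)) for d in finder.recognise(n,o)])
print(bot.read_state()['time_s'])
E
```

```text
0.0 [0.22376836 0.58284347 0.23859752] [[-0.933, 0.359, -0.001], [0.359, 0.933, -0.002], [0.0, -0.002, -1.0]] 1.0036917671847443
top [[437.06394678815144, 0.0, 321.47612726089176], [0.0, 437.06394678815144, 241.66242580171104], [0.0, 0.0, 1.0]] -0.06506486350635932 [[-0.0063, -1.0, 0.0001], [-0.972, 0.0061, -0.2347], [0.2347, -0.0016, -0.9721]] [-0.08412954  0.56984639  0.85634717]
arrow_template [([0.412, -0.293, 0.048], 0.75), ([0.411, -0.288, 0.03], 0.68)]
hexagon_template [([0.413, -0.29, 0.033], 0.66)]
round_template [([0.44, -0.297, 0.026], 0.71)]
square_template [([0.382, -0.481, 0.01], 0.87), ([0.418, -0.29, 0.01], 0.85)]
arrow_blank [([0.424, 0.316, 0.017], 0.72)]
hexagon_blank [([0.468, 0.018, 0.018], 0.59)]
round_blank [([0.625, -0.18, 0.018], 0.8)]
square_blank [([0.639, 0.189, 0.02], 0.64)]
paint_jar [([0.726, -0.008, 0.072], 0.59)]
arrow_tip []
scene [[436.05718403137325, 0.0, 315.7442348409467], [0.0, 436.05718403137325, 242.49043898277665], [0.0, 0.0, 1.0]] -0.008929478450209161 [[0.2528, 0.9674, 0.0178], [0.6156, -0.1466, -0.7743], [-0.7464, 0.2067, -0.6326]] [-0.07199881 -0.29922707  1.55655259]
arrow_template [([0.419, -0.297, 0.049], 0.75)]
hexagon_template [([0.428, -0.273, 0.029], 0.52)]
round_template [([0.461, -0.299, 0.024], 0.57)]
square_template [([0.402, -0.483, 0.009], 0.88), ([0.445, -0.305, 0.006], 0.72)]
arrow_blank [([0.438, 0.307, 0.017], 0.57)]
hexagon_blank [([0.485, 0.014, 0.013], 0.9)]
round_blank [([0.64, -0.184, 0.015], 0.9)]
square_blank [([0.654, 0.189, 0.018], 0.97), ([0.464, -0.294, 0.023], 0.3)]
paint_jar [([0.758, -0.008, 0.053], 0.93)]
arrow_tip [([0.422, -0.3, 0.049], 0.9)]
1.1
```

View pics/top0.png

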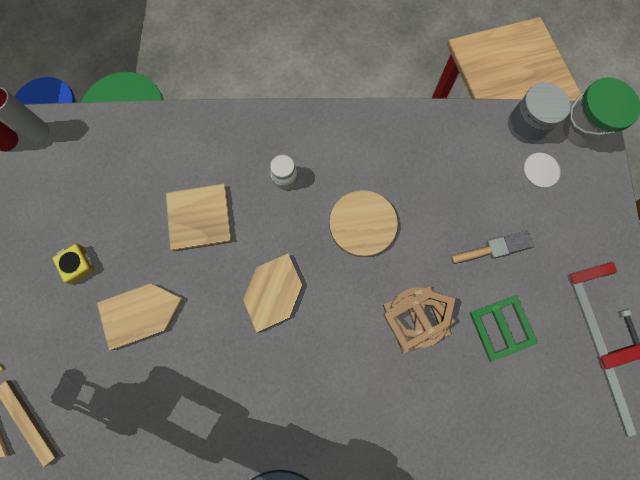

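View pics/scene0.png

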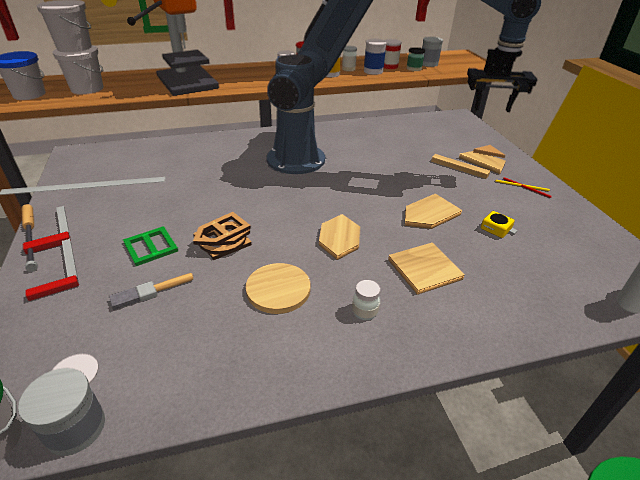

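The top picture shows the square blank at (199,217), hexagon blank (273,292), round blank (364,223), arrow blank (140,316), the pile at (420,320), the green decoy (505,328) and the jar (283,170). The scene picture shows the same layout, but its network positions sit about 15 mm further in x than those from top. I'll fit the shapes myself in both cameras to check this.

```bash
cat > h.py <<'E'
from rig import bot, imaging, finder
import cv2, numpy as np
from scipy.optimize import minimize
def off(h):  # mm
    return np.array(h)/1000.
BL={'arrow':off([(-80,-54),(45,-54),(99,0),(45,54),(-80,54)]),
 'hexagon':off([(-92,0),(-38,-54),(38,-54),(92,0),(38,54),(-38,54)]),
 'round':.077*np.array([(np.cos(a),np.sin(a)) for a in np.linspace(0,2*np.pi,72)[:-1]]),
 'square':off([(-68,-68),(68,-68),(68,68),(-68,68)])}
TE={'arrow':off([(-68,-42),(40,-42),(82,0),(40,42),(-68,42)]),
 'hexagon':off([(-75,0),(-33,-42),(33,-42),(75,0),(33,42),(-33,42)]),
 'round':.0645/.077*BL['round'],
 'square':off([(-56,-56),(56,-56),(56,56),(-56,56)])}
def proj(c,X):
    rv=cv2.Rodrigues(np.array(c['R']))[0]
    return cv2.projectPoints(np.array(X,float).reshape(-1,1,3),rv,np.array(c['t'],float),np.array(c['camera_matrix']),np.array([c['k1'],0,0,0.]))[0].reshape(-1,2)
def back(c,px,z):
    K=np.array(c['camera_matrix']); u=cv2.undistortPoints(np.array(px,float).reshape(-1,1,2),K,np.array([c['k1'],0,0,0.])).reshape(-1,2)
    R=np.array(c['R']); t=np.array(c['t']); o=-R.T@t; d=np.c_[u,np.ones(len(u))]@R
    return o+d*((z-o[2])/d[:,2])[:,None]
def pts(p,P,z):
    a=np.radians(p[2]); Q=P@np.array([[np.cos(a),np.sin(a)],[-np.sin(a),np.cos(a)]])+p[:2]
    return np.c_[Q,np.full(len(Q),z)]
def sil(c,p,P,z0,z1,shape,S=4):
    h=cv2.convexHull(np.r_[proj(c,pts(p,P,z0)),proj(c,pts(p,P,z1))].astype(np.float32))
    m=np.zeros(shape,np.uint8)
    cv2.fillPoly(m,[np.round((h)*16).astype(np.int32)],255,cv2.LINE_AA,4); return m/255.
def fit(c,mask,P,z0,z1,p0,angs=(0,)):
    mask=mask.astype(float); best=None
    for a in angs:
        f=lambda q: np.abs(sil(c,(q[0]/1000,q[1]/1000,q[2]),P,z0,z1,mask.shape)-mask).sum()
        x0=np.array([p0[0]*1000,p0[1]*1000,a])
        r=minimize(f,x0,method='Nelder-Mead',options=dict(initial_simplex=x0+np.array([[0,0,0],[8,0,0],[0,8,0],[0,0,12]]),maxiter=300,xatol=.05,fatol=.1))
        if best is None or r.fun<best.fun: best=r
    return best.x, best.fun/mask.sum()
E
cat > a.py <<'E'
from h import *
for n in ['top','scene']:
    c=imaging.capture(n)
    for k in BL:
        r=finder.recognise(n,k+'_blank'); o=finder.outline_of(n,k+'_blank')
        if not r or not o: print(n,k,'miss');continue
        angs={'arrow':range(0,360,45),'hexagon':range(0,180,30),'round':(0,),'square':(-30,0,30)}[k]
        m=o[0]['pixels']
        # blank mask filled
        x,e=fit(c,m,BL[k],0,.018,r[0]['at'],angs); print(n,k,np.round(x,1),round(e,3))
c=imaging.capture('wrist'); cv2.imwrite('pics/w0.png',c['frame'][:,:,::-1]); print(-c['R'].T@c['t'],np.round(c['R'],3).tolist(),c['camera_matrix'][0][0])
E
python3 a.py
```

```text
top arrow [424.2 314.6 289.8] 0.034
top hexagon [470.8  20.9 -21.3] 0.063
top round [ 626.9 -182.5    5.7] 0.077
top square [644.4 195.4   7.5] 0.066
scene arrow [423.4 313.1 290.3] 0.044
scene hexagon [468.9  17.5 156.7] 0.075
scene round [ 623.7 -182.3   26.3] 0.057
scene square [641.5 194.    8.4] 0.037
[0.14910987 0.61279823 0.38432659] [[0.359, 0.934, 0.001], [0.892, -0.343, 0.294], [0.274, -0.105, -0.956]] 341.6903449589836
```

```bash
cat >> h.py <<'E'
def plan(x,y,z,yaw,yawonly=None):
    "row to a tool-down pose with tool y at world angle yaw (mod 180), from the present measured pose"
    from scipy.spatial.transform import Rotation as Ro
    s=bot.read_state(); R=np.array(s['tcp_rot']); p=np.array(s['position'])
    cur=np.degrees(np.arctan2(R[1,1],R[0,1])); yaw=cur+(yaw-cur+90)%180-90
    a=np.radians(yaw); yv=np.array([np.cos(a),np.sin(a),0]); zv=np.array([0,0,-1.]); T=np.c_[np.cross(yv,zv),yv,zv]
    d=R.T@(np.array([x,y,z])-p); w=Ro.from_matrix(R.T@T).as_rotvec(degrees=True)
    print('row',np.round(d,4).tolist(),np.round(w,1).tolist(),'| dist',round(np.linalg.norm(d),3),'rows',int(np.ceil(max(np.linalg.norm(d)/.0417,np.linalg.norm(w)/7.16))),'t',s['time_s'],'j6',round(s['joint_positions'][5]),'cur yaw',round(cur,1))
E
python3 -c "
from h import *
plan(.5,.25,.3,90)
plan(.5,-.0,.3,90)"
```

```text
row [-0.3771, -0.2123, -0.0604] [-0.0, -0.0, -21.0] | dist 0.437 rows 11 t 2.05 j6 -10 cur yaw 69.0
row [-0.4668, -0.4456, -0.0604] [-0.0, -0.0, -21.0] | dist 0.648 rows 16 t 2.05 j6 -10 cur yaw 69.0
```

View pics/w0.png

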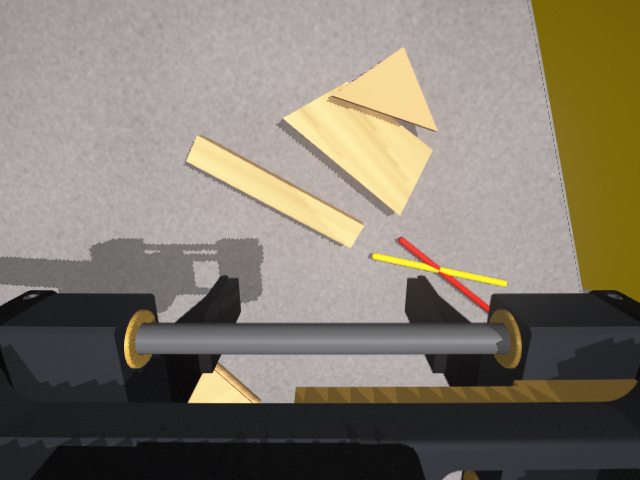

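The wrist picture shows only scrap wood and markers; the usable view lies beyond the TCP in its upper half.

```bash
python3 -c "
from h import *
plan(.39,.06,.32,90)"
```

```text
row [-0.3426, -0.4291, -0.0804] [-0.0, -0.0, -21.0] | dist 0.555 rows 14 t 2.05 j6 -10 cur yaw 69.0
```

>>> play_rows(
  motion=[
    [[-0.17, -0.215, -0.04, 0, 0, 0], [-0.17, -0.215, -0.04, 0, 0, 0], [-0.17, -0.215, -0.04, 0, 0, 0], [-0.17, -0.215, -0.04, 0, 0, 0], [-0.17, -0.215, -0.04, 0, 0, 0], [-0.17, -0.215, -0.04, 0, 0, 0], [-0.17, -0.215, -0.04, 0, 0, 0]],
  ],
)

```text
time_s: 2.63
position: [0.3059, 0.3189, 0.2801]
tcp_rot: [[-0.933, 0.359, 0.001], [0.359, 0.933, -0.001], [-0.001, -0.001, -1.0]]
force: [0.1, 0.4, -0.8]
opening: 1.002
grasp_force: 0.0
```

>>> play_rows(
  motion=[
    [[-0.17, -0.215, -0.04, 0, 0, -21], [-0.17, -0.215, -0.04, 0, 0, -21], [-0.17, -0.215, -0.04, 0, 0, -21], [-0.17, -0.215, -0.04, 0, 0, -21], [-0.17, -0.215, -0.04, 0, 0, -21], [-0.17, -0.215, -0.04, 0, 0, -21], [-0.17, -0.215, -0.04, 0, 0, -21], [-0.17, -0.215, -0.04, 0, 0, -21]],
  ],
)

```text
time_s: 3.3
position: [0.3903, 0.0549, 0.3211]
tcp_rot: [[-1.0, 0.006, 0.005], [0.006, 1.0, -0.003], [-0.005, -0.003, -1.0]]
force: [0.3, -0.1, 0.5]
opening: 1.0
grasp_force: 0.0
```

```bash
python3 - <<'E'
from h import *
c=imaging.capture('wrist'); cv2.imwrite('pics/w1.png',c['frame'][:,:,::-1])
s=bot.read_state(); print(s['position'],s['time_s'],s['qvel'])
for k in BL:
    print(k,[(np.round(d['at'],3),round(d['confidence'],2)) for d in finder.recognise('wrist',k+'_blank')])
plan(.37,-.26,.32,90)
E
```

```text
[0.38979961 0.05606521 0.32069733] 3.35 [ 5.11834108 -0.10089205  2.23520276  2.74712416  0.6004641   4.19982272]
arrow [(array([0.424, 0.315, 0.02 ]), 0.95)]
hexagon [(array([0.464, 0.02 , 0.02 ]), 0.56)]
round [(array([ 0.561, -0.167,  0.015]), 0.71)]
square [(array([0.663, 0.172, 0.015]), 0.59)]
row [0.0165, -0.3213, -0.0011] [0.1, -0.1, 0.0] | dist 0.322 rows 8 t 3.55 j6 -98 cur yaw 90.0
```

View pics/w1.png

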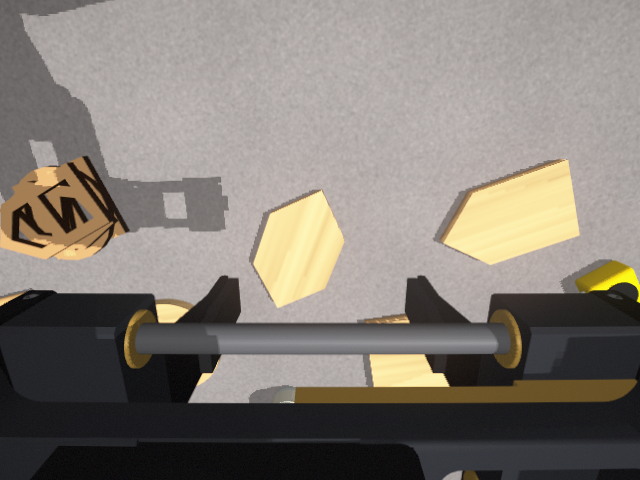

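The picture shows hexagon blank at (298,248), arrow blank at (510,212), pile at (60,210); image up points toward the base. I'll fit those two blanks and move to view the pile.

```bash
cat >> h.py <<'E'
def wood(c,rough,grow=9):
    "plywood/MDF pixels near the rough outline: colour against the grey bench"
    f=c['frame'].astype(float); ch=f.max(2)-f.min(2)
    near=cv2.dilate(rough.astype(np.uint8),np.ones((grow,grow)))>0
    m=((ch>35)&near).astype(np.uint8)
    return cv2.morphologyEx(m,cv2.MORPH_CLOSE,np.ones((5,5)))>0
def fitblank(n,c,k,p0):
    o=finder.outline_of(n,k+'_blank')
    if not o: print(k,'miss'); return
    x,e=fit(c,wood(c,o[0]['pixels']),BL[k],0,.018,p0[:2],(p0[2],)); print(n,k,np.round(x,1),round(e,3))
E
python3 - <<'E'
from h import *
for n in ['wrist','top']:
    c=imaging.capture(n)
    for k,p in dict(hexagon=(.470,.019,-22),arrow=(.424,.314,290),round=(.625,-.182,0),square=(.643,.195,8)).items():
        if n=='top' or k in('hexagon','arrow'): fitblank(n,c,k,p)
E
```

```text
wrist hexagon [470.4  19.9 -20.9] 0.014
wrist arrow [423.7 313.9 290. ] 0.016
top hexagon [475.6  18.  -17.5] 0.742
arrow miss
top round [ 627.  -182.3    3.9] 0.053
top square [645.  194.5  10.1] 0.055
```

>>> play_rows(
  motion=[
    [[0.01, -0.33, 0, 0, 0, 0], [0.01, -0.33, 0, 0, 0, 0], [0.01, -0.33, 0, 0, 0, 0], [0.01, -0.33, 0, 0, 0, 0], [0.01, -0.33, 0, 0, 0, 0], [0.01, -0.33, 0, 0, 0, 0], [0.01, -0.33, 0, 0, 0, 0], [0.01, -0.33, 0, 0, 0, 0]],
  ],
)

```text
time_s: 4.62
position: [0.3768, -0.2723, 0.3196]
tcp_rot: [[-1.0, 0.001, 0.0], [0.001, 1.0, -0.0], [-0.0, -0.0, -1.0]]
force: [1.0, -0.2, 0.2]
opening: 1.0
grasp_force: 0.0
```

```bash
python3 - <<'E'
from h import *
for i in range(4): c=imaging.capture('wrist')
s=bot.read_state(); print(s['position'],s['time_s'])
cv2.imwrite('pics/w2.png',cv2.resize(c['frame'][80:330,180:500,::-1],None,fx=2.4,fy=2.4,interpolation=cv2.INTER_CUBIC))
for k in TE:
    print(k,[(np.round(d['at'],3),round(d['confidence'],2)) for d in finder.recognise('wrist',k+'_template')])
print([(np.round(d['at'],3),round(d['confidence'],2)) for d in finder.recognise('wrist','arrow_tip')])
E
```

```text
[ 0.37686577 -0.27036048  0.31906902] 4.8167
arrow [(array([ 0.409, -0.298,  0.046]), 0.69)]
hexagon [(array([ 0.4  , -0.298,  0.037]), 0.93), (array([ 0.638, -0.185,  0.017]), 0.54)]
round [(array([ 0.365, -0.3  ,  0.024]), 0.59)]
square [(array([ 0.388, -0.284,  0.014]), 0.92), (array([ 0.381, -0.485,  0.01 ]), 0.6)]
[(array([ 0.412, -0.295,  0.049]), 0.9)]
```

View pics/w2.png

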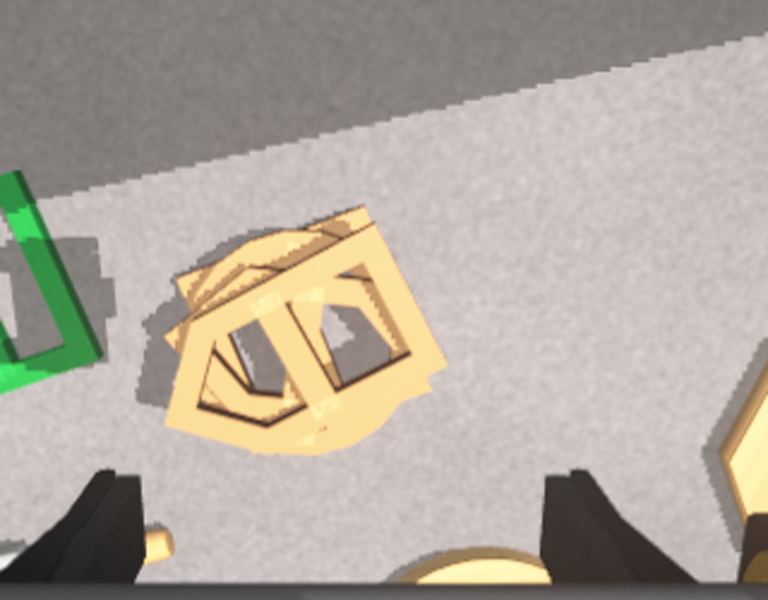

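The crop shows the arrow on top: tip at crop (167,425), butt corners (375,222) and (446,366), bar from (275,312) to (325,402). Next I'll back-project these points.

```bash
python3 - <<'E'
from h import *
c=imaging.capture('wrist')
px=np.array([(167,425),(375,222),(446,366),(275,312),(325,402)])/2.4+[180,80]
w=back(c,px,.048); print(np.round(w*1000,1))
P=w[:3,:2]; M=np.array([(82,0),(-68,-42),(-68,42)])/1000 # image order check
for s in(1,-1):
    A=M*[1,s]; a=A-A.mean(0); b=P-P.mean(0)
    th=np.arctan2((a[:,0]*b[:,1]-a[:,1]*b[:,0]).sum(),(a*b).sum()); R=np.array([[np.cos(th),-np.sin(th)],[np.sin(th),np.cos(th)]])
    t=P.mean(0)-R@A.mean(0); print(s,np.degrees(th),t,np.round((P-(A@R.T+t))*1000,1).tolist())
E
```

```text
[[ 450.8 -361.9   48. ]
 [ 342.2 -251.    48. ]
 [ 417.3 -212.4   48. ]
 [ 388.4 -302.2   48. ]
 [ 437.5 -276.4   48. ]]
1 -61.66828802990198 [ 0.41198883 -0.29093819] [[-0.1, 1.2], [-0.6, 0.1], [0.7, -1.2]]
-1 -60.93748032425518 [ 0.41219022 -0.29082795] [[-1.2, 0.6], [-73.7, -40.0], [74.9, 39.4]]
```

```bash
python3 -c "
from h import *
plan(.412,-.2908,.11,118.3)"
```

```text
row [-0.0346, -0.0224, 0.2097] [0.0, 0.0, -28.2] | dist 0.214 rows 6 t 5.1167 j6 -139 cur yaw 90.1
```

```bash
python3 -c "
from h import *
print(np.round(bot.read_state()['joint_positions'],1))"
```

```text
[ -49.3   11.9   98.2    0.    70.  -139.4]
```

>>> play_rows(
  motion=[
    [[-0.035, -0.022, 0.1, 0, 0, 50], [-0.035, -0.022, 0.1, 0, 0, 50], [-0.035, -0.022, 0.1, 0, 0, 50], [-0.035, -0.022, 0.1, 0, 0, 50], [-0.035, -0.022, 0.1, 0, 0, 50], [-0.035, -0.022, 0.1, 0, 0, 50], [-0.035, -0.022, 0.1, 0, 0, 50], [-0.035, -0.022, 0.1, 0, 0, 50]],
  ],
  fingers=0.05,
)

```text
time_s: 5.78
position: [0.4125, -0.2911, 0.2196]
tcp_rot: [[-0.642, 0.767, 0.0], [0.767, 0.642, 0.0], [0.0, 0.0, -1.0]]
force: [0.4, -0.1, -0.2]
opening: 0.594
grasp_force: 0.0
```

>>> play_rows(
  motion=[
    [[0, 0, 0.06, 0, 0, 51], [0, 0, 0.06, 0, 0, 51], [0, 0, 0.06, 0, 0, 51], [0, 0, 0.06, 0, 0, 51], [0, 0, 0.06, 0, 0, 51], [0, 0, 0.06, 0, 0, 51], [0, 0, 0.06, 0, 0, 51], [0, 0, 0.06, 0, 0, 51]],
  ],
)

```text
time_s: 6.45
position: [0.4125, -0.2915, 0.1598]
tcp_rot: [[0.19, 0.982, 0.0], [0.982, -0.19, -0.0], [-0.0, 0.0, -1.0]]
force: [-0.3, -0.1, 0.3]
opening: 0.574
grasp_force: 0.0
```

>>> play_rows(
  motion=[
    [[0, 0, 0.05, 0, 0, 50.7], [0, 0, 0.05, 0, 0, 50.7], [0, 0, 0.05, 0, 0, 50.7], [0, 0, 0.05, 0, 0, 50.7], [0, 0, 0.05, 0, 0, 50.7], [0, 0, 0.05, 0, 0, 50.7], [0, 0, 0.05, 0, 0, 50.7], [0, 0, 0.05, 0, 0, 50.7]],
  ],
)

```text
time_s: 7.12
position: [0.4125, -0.2918, 0.1098]
tcp_rot: [[0.879, 0.476, 0.0], [0.476, -0.879, -0.0], [0.0, 0.001, -1.0]]
force: [-1.3, 0.4, 0.2]
opening: 0.578
grasp_force: 0.0
```

```bash
python3 - <<'E'
from h import *
for i in range(2): c=imaging.capture('wrist')
cv2.imwrite('pics/w3.png',c['frame'][:,:,::-1])
print(bot.read_state()['opening']*87)
plan(.412,-.2908,.0545,-61.7)
E
```

```text
50.11146201001377
row [0.0001, -0.0011, 0.0553] [0.0, -0.0, 0.3] | dist 0.055 rows 2 t 7.2167 j6 13 cur yaw -61.4
```

View pics/w3.png

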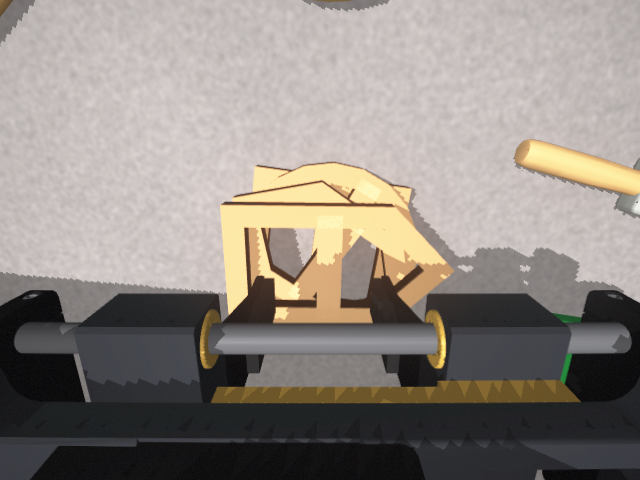

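The picture shows the arrow under the fingers, with its bar at (328,260) midway between them and its edges square to the jaws. I'll descend and pinch.

>>> play_rows(
  motion=[
    [[0, -0.001, 0.03, 0, 0, 0.3], [0, -0.001, 0.05, 0, 0, 0.3], [0, -0.001, 0.055, 0, 0, 0.3], [0, -0.001, 0.055, 0, 0, 0.3]],
  ],
)

```text
time_s: 7.55
position: [0.4111, -0.2903, 0.0535]
tcp_rot: [[0.882, 0.472, -0.002], [0.472, -0.882, 0.002], [-0.001, -0.003, -1.0]]
force: [-0.3, 0.3, 0.9]
opening: 0.573
grasp_force: 0.0
```

>>> play_rows(
  motion=[
    [[0, 0, 0, 0, 0, 0], [0, 0, 0, 0, 0, 0], [0, 0, 0, 0, 0, 0], [0, 0, 0, 0, 0, 0], [0, 0, 0, 0, 0, 0], [0, 0, 0, 0, 0, 0], [0, 0, 0, 0, 0, 0]],
  ],
  fingers=0.0,
)

```text
time_s: 8.13
position: [0.4122, -0.2916, 0.0551]
tcp_rot: [[0.883, 0.469, 0.001], [0.469, -0.883, -0.001], [0.0, 0.002, -1.0]]
force: [-0.0, -0.7, 2.6]
opening: 0.176
grasp_force: 30.0
```

>>> play_rows(
  motion=[
    [[0, 0, -0.03, 0, 0, 0], [0, 0, -0.06, 0, 0, 0], [0, 0, -0.1, 0, 0, 0], [0, 0, -0.1, 0, 0, 0], [0, 0, -0.1, 0, 0, 0]],
  ],
)

```text
time_s: 8.55
position: [0.4126, -0.292, 0.1566]
tcp_rot: [[0.883, 0.469, 0.004], [0.469, -0.883, -0.004], [0.001, 0.005, -1.0]]
force: [-1.5, 0.9, -1.4]
opening: 0.181
grasp_force: 30.0
```

```bash
python3 - <<'E'
from h import *
c=imaging.capture('wrist')
cv2.imwrite('pics/w4.png',c['frame'][:,:,::-1])
print(bot.read_state()['opening']*87, bot.read_state()['grasp_force'])
plan(.4237,.3139,.15,-70)
E
```

```text
15.579307197243748 29.99928206205368
row [0.2945, -0.5285, 0.0046] [0.1, -0.0, 8.0] | dist 0.605 rows 15 t 8.6 j6 14 cur yaw -62.0
```

View pics/w4.png

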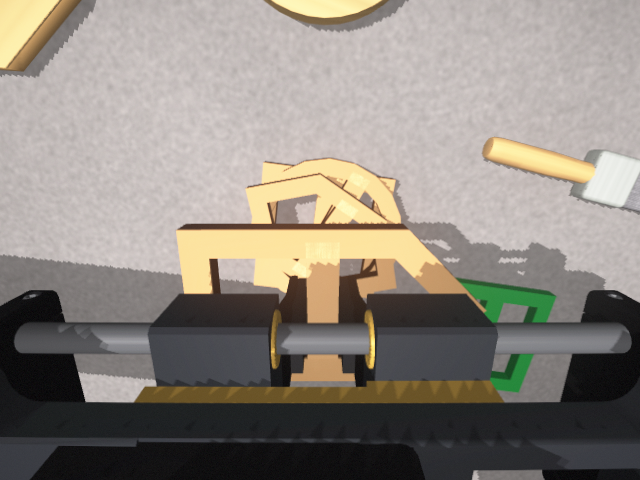

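The picture shows the arrow held level and clear of the pile. I'll check the held offset along the bar from its top outer edge at row 231, columns 180-405.

```bash
cat >> h.py <<'E'
def tool2px(c,q):
    s=bot.read_state(); return proj(c,np.array(q)@np.array(s['tcp_rot']).T+s['position'])
E
python3 - <<'E'
from h import *
c=imaging.capture('wrist')
for zz in(.007,.019): print(np.round(tool2px(c,[(.042,-.068,zz),(.042,0,zz),(.042,.04,zz),(.04,-.068,zz),(.042,.04,zz)]),1).tolist())
g=c['frame'][215:240,[220,260,300,340,380]].mean(2); print(np.c_[np.arange(215,240),g.round()].astype(int).tolist())
for k in ('hexagon',): print([(np.round(d['at'],3),round(d['confidence'],2)) for d in finder.recognise('wrist',k+'_template')])
E
```

```text
[[173.8, 223.2], [321.0, 223.1], [407.5, 223.0], [174.4, 227.4], [407.5, 223.0]]
[[183.8, 217.1], [321.0, 217.0], [401.7, 217.0], [184.3, 221.1], [401.7, 217.0]]
[[215, 200, 217, 196, 216, 210], [216, 202, 217, 195, 216, 214], [217, 203, 217, 192, 216, 214], [218, 201, 217, 193, 216, 214], [219, 198, 217, 176, 217, 214], [220, 196, 217, 142, 216, 214], [221, 193, 217, 146, 215, 212], [222, 194, 218, 166, 213, 192], [223, 155, 185, 145, 177, 130], [224, 63, 66, 69, 69, 68], [225, 63, 68, 69, 70, 68], [226, 61, 67, 70, 70, 66], [227, 62, 66, 68, 68, 68], [228, 66, 71, 74, 72, 77], [229, 129, 131, 131, 132, 134], [230, 194, 195, 195, 195, 194], [231, 212, 213, 213, 213, 212], [232, 213, 213, 213, 213, 211], [233, 213, 212, 212, 213, 213], [234, 213, 213, 213, 213, 213], [235, 212, 213, 213, 213, 214], [236, 213, 213, 213, 213, 212], [237, 213, 212, 213, 212, 213], [238, 213, 213, 213, 213, 212], [239, 213, 213, 212, 213, 213]]
[(array([ 0.427, -0.281,  0.038]), 0.61)]
```

>>> play_rows(
  motion=[
    [[0.148, -0.264, 0, 0, 0, 0], [0.148, -0.264, 0, 0, 0, 0], [0.148, -0.264, 0, 0, 0, 0], [0.148, -0.264, 0, 0, 0, 0], [0.148, -0.264, 0, 0, 0, 0], [0.148, -0.264, 0, 0, 0, 0], [0.148, -0.264, 0, 0, 0, 0], [0.148, -0.264, 0, 0, 0, 0]],
  ],
)

```text
time_s: 9.37
position: [0.4152, 0.0167, 0.153]
tcp_rot: [[0.881, 0.473, -0.007], [0.473, -0.881, 0.003], [-0.005, -0.006, -1.0]]
force: [-0.2, -0.4, -0.5]
opening: 0.183
grasp_force: 30.0
```

>>> play_rows(
  motion=[
    [[0.148, -0.264, 0, 0, 0, 8], [0.148, -0.264, 0, 0, 0, 8], [0.148, -0.264, 0, 0, 0, 8], [0.148, -0.264, 0, 0, 0, 8], [0.148, -0.264, 0, 0, 0, 8], [0.148, -0.264, 0, 0, 0, 8], [0.148, -0.264, 0, 0, 0, 8], [0.148, -0.264, 0, 0, 0, 8]],
  ],
)

```text
time_s: 10.03
position: [0.4244, 0.3183, 0.1529]
tcp_rot: [[0.939, 0.345, -0.001], [0.345, -0.939, 0.001], [-0.001, -0.001, -1.0]]
force: [1.4, 0.2, 0.5]
opening: 0.182
grasp_force: 30.0
```

```bash
python3 - <<'E'
from h import *
for i in range(3): c=imaging.capture('wrist')
cv2.imwrite('pics/w5.png',c['frame'][:,:,::-1])
print(bot.read_state()['position'])
plan(.4256,.3146,.039,-70)
E
```

```text
[0.42399622 0.31489149 0.1527075 ]
row [0.0018, 0.0008, 0.1137] [0.0, 0.2, 0.2] | dist 0.114 rows 3 t 10.1833 j6 94 cur yaw -69.8
```

>>> play_rows(
  motion=[
    [[0.002, 0.001, 0.04, 0, 0, 0.2], [0.002, 0.001, 0.08, 0, 0, 0.2], [0.002, 0.001, 0.1, 0, 0, 0.2], [0.002, 0.001, 0.11, 0, 0, 0.2], [0.002, 0.001, 0.115, 0, 0, 0.2], [0.002, 0.001, 0.115, 0, 0, 0.2]],
  ],
)

```text
time_s: 10.68
position: [0.4271, 0.3125, 0.0387]
tcp_rot: [[0.941, 0.337, -0.003], [0.337, -0.941, -0.001], [-0.003, 0.0, -1.0]]
force: [-0.0, -0.0, -0.3]
opening: 0.179
grasp_force: 30.0
```

>>> play_rows(
  motion=[
    [[0, 0, 0, 0, 0, 0], [0, 0, 0, 0, 0, 0], [0, 0, 0, 0, 0, 0], [0, 0, 0, 0, 0, 0], [0, 0, 0, 0, 0, 0]],
  ],
  fingers=0.045,
)

```text
time_s: 11.1
position: [0.4281, 0.3141, 0.0405]
tcp_rot: [[0.941, 0.339, 0.002], [0.339, -0.941, 0.001], [0.002, -0.0, -1.0]]
force: [-0.3, 0.4, 0.0]
opening: 0.462
grasp_force: 0.0
```

>>> play_rows(
  motion=[
    [[0, 0, -0.03, 0, 0, 0], [-0.03, 0, -0.07, 0, 0, 0], [-0.07, 0, -0.11, 0, 0, 0], [-0.08, 0, -0.15, 0, 0, 0], [-0.08, 0, -0.18, 0, 0, 0], [-0.08, 0, -0.2, 0, 0, 0], [-0.08, 0, -0.2, 0, 0, 0]],
  ],
)

```text
time_s: 11.68
position: [0.3546, 0.2883, 0.2455]
tcp_rot: [[0.941, 0.339, 0.012], [0.339, -0.941, 0.006], [0.013, -0.001, -1.0]]
force: [1.2, 0.9, 0.1]
opening: 0.517
grasp_force: 0.0
```

```bash
python3 - <<'E'
from h import *
for i in range(3): c=imaging.capture('wrist')
t=imaging.capture('top')
cv2.imwrite('pics/w6.png',np.hstack([cv2.resize(c['frame'][100:350,160:480],(448,350)),cv2.resize(t['frame'][260:380,70:210],(350,350))])[:,:,::-1])
cv2.imwrite('pics/w6full.png',c['frame'][:,:,::-1]);cv2.imwrite('pics/t6full.png',t['frame'][:,:,::-1])
print(bot.read_state()['position'])
E
```

```text
[0.3516016  0.2864846  0.23887862]
```

View pics/w6.png

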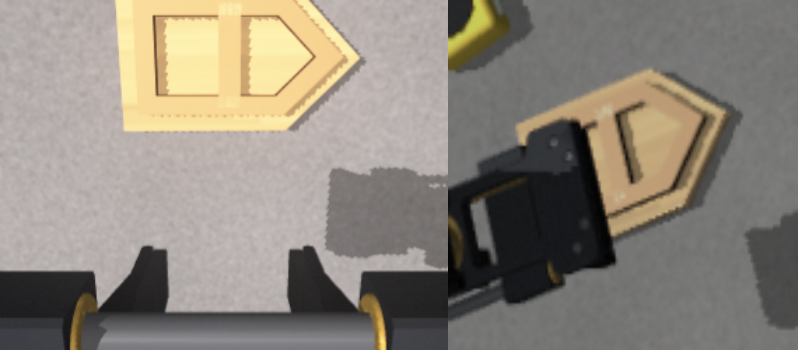

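The left half shows the arrow lying on its blank. Its window corners are at crop (157,16) and (157,95), its inner tip at (314,57); blank corners at (124,131), (289,130) and tip (360,59). I'll measure the offset.

```bash
cat >> h.py <<'E'
def rigid(P,A):
    a=A-A.mean(0); b=P-P.mean(0); th=np.arctan2((a[:,0]*b[:,1]-a[:,1]*b[:,0]).sum(),(a*b).sum())
    R=np.array([[np.cos(th),-np.sin(th)],[np.sin(th),np.cos(th)]]); t=P.mean(0)-R@A.mean(0)
    return np.round(np.r_[t*1000,np.degrees(th)],1).tolist(), np.round((P-(A@R.T+t))*1000,1).tolist()
E
python3 - <<'E'
from h import *
c=imaging.capture('wrist')
f=lambda q: np.array(q)/1.4+[160,100]
print(rigid(back(c,f([(157,16),(157,95),(314,57)]),.030)[:,:2],off([(-54,28),(-54,-28),(62.2,0)])))
print(rigid(back(c,f([(124,131),(289,130),(360,59)]),.018)[:,:2],off([(-80,-54),(45,-54),(99,0)])))
plan(.44,.27,.30,-61.7)
print(np.round(bot.read_state()['joint_positions'],1))
E
```

```text
([422.4, 309.5, -70.7], [[-0.3, -2.6], [0.9, -0.3], [-0.6, 2.9]])
([420.6, 311.0, -70.0], [[0.2, 0.2], [1.1, -1.4], [-1.4, 1.2]])
row [0.0776, 0.0454, -0.0619] [0.0, 0.2, -8.5] | dist 0.109 rows 3 t 11.9333 j6 95 cur yaw -70.2
[ 25.   17.2 105.8  -0.   57.2  95.2]
```

The arrow sits within about 2 mm and 1° of its place. Back to the pile for the hexagon.

```bash
python3 - <<'E'
from h import *
plan(.43,-.01,.25,-70)
R=np.array(bot.read_state()['tcp_rot']); print(R.T@np.array([-.06,-.305,0]))
E
```

```text
row [-0.0265, 0.3055, -0.0115] [0.0, 0.2, -0.2] | dist 0.307 rows 8 t 11.9333 j6 95 cur yaw -70.2
[-0.15968936  0.26669084  0.00055198]
```

>>> play_rows(
  motion=[
    [[-0.026, 0.305, -0.012, 0, 0, 0], [-0.026, 0.305, -0.012, 0, 0, 0], [-0.026, 0.305, -0.012, 0, 0, 0], [-0.026, 0.305, -0.012, 0, 0, 0], [-0.026, 0.305, -0.012, 0, 0, 0], [-0.026, 0.305, -0.012, 0, 0, 0], [-0.026, 0.305, -0.012, 0, 0, 0], [-0.026, 0.305, -0.012, 0, 0, 0]],
  ],
)

```text
time_s: 12.6
position: [0.4328, -0.0139, 0.2504]
tcp_rot: [[0.942, 0.334, -0.0], [0.334, -0.942, -0.002], [-0.001, 0.001, -1.0]]
force: [0.7, 0.6, 0.3]
opening: 0.518
grasp_force: 0.0
```

>>> play_rows(
  motion=[
    [[-0.16, 0.267, 0, 0, 0, 0], [-0.16, 0.267, 0, 0, 0, 0], [-0.16, 0.267, 0, 0, 0, 0], [-0.16, 0.267, 0, 0, 0, 0], [-0.16, 0.267, 0, 0, 0, 0], [-0.16, 0.267, 0, 0, 0, 0], [-0.16, 0.267, 0, 0, 0, 0], [-0.16, 0.267, 0, 0, 0, 0]],
  ],
  fingers=0.05,
)

```text
time_s: 13.27
position: [0.3698, -0.3193, 0.2499]
tcp_rot: [[0.942, 0.335, -0.001], [0.335, -0.942, -0.001], [-0.001, 0.0, -1.0]]
force: [0.2, -0.2, -0.4]
opening: 0.571
grasp_force: 0.0
```

```bash
python3 - <<'E'
from h import *
for i in range(4): c=imaging.capture('wrist')
cv2.imwrite('pics/w7full.png',c['frame'][:,:,::-1])
p=np.array(tool2px(c,[(.05,0,.2)])[0]).astype(int); print('pile px',p, bot.read_state()['position'])
y0=max(0,p[1]-125); x0=max(0,p[0]-160); print(x0,y0)
cv2.imwrite('pics/w7.png',cv2.resize(c['frame'][y0:y0+230,x0:x0+320,::-1],None,fx=2.5,fy=2.5,interpolation=cv2.INTER_CUBIC))
for k in TE: print(k,[(np.round(d['at'],3),round(d['confidence'],2)) for d in finder.recognise('wrist',k+'_template')])
E
```

```text
pile px [320 166] [ 0.37001669 -0.31377233  0.24972264]
160 41
arrow []
hexagon [(array([ 0.412, -0.293,  0.037]), 0.83)]
round [(array([ 0.438, -0.296,  0.026]), 0.93)]
square [(array([ 0.388, -0.484,  0.013]), 0.96), (array([ 0.422, -0.281,  0.014]), 0.74)]
```

View pics/w7.png

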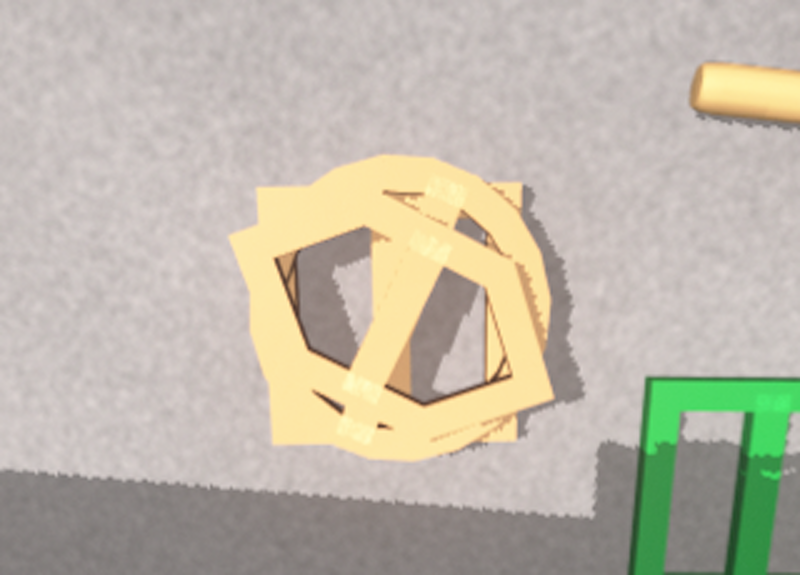

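The crop shows the hexagon on top with outer tips at (230,236) and (553,398). Its inner corners are (277,258), (368,228), (485,285), (510,377), (425,403) and (309,348), and the bar runs from (432,245) to (362,388).

```bash
python3 - <<'E'
from h import *
c=imaging.capture('wrist')
q=np.array([(230,236),(553,398),(277,258),(368,228),(485,285),(510,377),(425,403),(309,348)])/2.5+[160,41]
w=back(c,q,.036)
print(rigid(w[:,:2],off([(-75,0),(75,0),(-55.2,0),(-27.2,28),(27.2,28),(55.2,0),(27.2,-28),(-27.2,-28)])))
b=back(c,np.array([(432,245),(362,388)])/2.5+[160,41],.036)[:,:2]; print(b.mean(0),np.degrees(np.arctan2(*(b[0]-b[1])[::-1])))
print(np.round(bot.read_state()['joint_positions'],0))
E
```

```text
([413.4, -292.3, -96.5], [[-0.6, -0.3], [-0.3, 0.4], [-0.1, -1.1], [-1.1, -1.1], [0.3, 0.5], [-0.4, 1.3], [1.5, 0.3], [0.7, 0.0]])
[ 0.41340896 -0.29229529] -6.669156645220103
[-53.  19. 101.   0.  61.  17.]
```

```bash
python3 -c "
from h import *
plan(.4147,-.2909,.10,-96.5)"
```

```text
row [0.0485, -0.0057, 0.1513] [-0.1, 0.0, 26.4] | dist 0.159 rows 4 t 13.7167 j6 17 cur yaw -70.1
```

>>> play_rows(
  motion=[
    [[0.049, -0.006, 0.04, 0, 0, 26.4], [0.049, -0.006, 0.08, 0, 0, 26.4], [0.049, -0.006, 0.12, 0, 0, 26.4], [0.049, -0.006, 0.151, 0, 0, 26.4], [0.049, -0.006, 0.151, 0, 0, 26.4], [0.049, -0.006, 0.151, 0, 0, 26.4]],
  ],
)

```text
time_s: 14.22
position: [0.4138, -0.2899, 0.0985]
tcp_rot: [[0.994, -0.111, -0.005], [-0.111, -0.994, 0.005], [-0.006, -0.005, -1.0]]
force: [-0.2, 0.5, 1.3]
opening: 0.574
grasp_force: 0.0
```

```bash
python3 -c "
from h import *
imaging.capture('wrist');imaging.capture('wrist')
plan(.4147,-.2909,.0435,-96.5)"
```

```text
row [-0.0015, -0.0019, 0.0588] [0.1, -0.1, 0.0] | dist 0.059 rows 2 t 14.3167 j6 49 cur yaw -96.5
```

>>> play_rows(
  motion=[
    [[-0.0007, -0.001, 0.03, 0, 0, 0], [-0.0007, -0.001, 0.05, 0, 0, 0], [-0.0007, -0.001, 0.0575, 0, 0, 0], [-0.0007, -0.001, 0.0575, 0, 0, 0]],
  ],
)

```text
time_s: 14.65
position: [0.4149, -0.2919, 0.0444]
tcp_rot: [[0.993, -0.115, 0.002], [-0.115, -0.993, -0.002], [0.002, 0.002, -1.0]]
force: [-0.3, 0.5, 0.2]
opening: 0.578
grasp_force: 0.0
```

>>> play_rows(
  motion=[
    [[0, 0, 0, 0, 0, 0], [0, 0, 0, 0, 0, 0], [0, 0, 0, 0, 0, 0], [0, 0, 0, 0, 0, 0], [0, 0, 0, 0, 0, 0], [0, 0, 0, 0, 0, 0], [0, 0, 0, 0, 0, 0]],
  ],
  fingers=0.0,
)

```text
time_s: 15.23
position: [0.4147, -0.2917, 0.0435]
tcp_rot: [[0.993, -0.115, 0.001], [-0.115, -0.993, -0.001], [0.001, 0.001, -1.0]]
force: [-0.7, -1.1, 3.4]
opening: 0.175
grasp_force: 30.0
```

>>> play_rows(
  motion=[
    [[0, 0, -0.02, 0, 0, 0], [0, 0, -0.05, 0, 0, 0], [0, 0, -0.09, 0, 0, 0], [0, 0, -0.11, 0, 0, 0], [0, 0, -0.11, 0, 0, 0]],
  ],
)

```text
time_s: 15.65
position: [0.4163, -0.2929, 0.1571]
tcp_rot: [[0.993, -0.115, 0.006], [-0.115, -0.993, -0.006], [0.007, 0.006, -1.0]]
force: [-0.4, 0.2, -1.3]
opening: 0.176
grasp_force: 30.0
```

```bash
python3 - <<'E'
from h import *
for i in range(2): c=imaging.capture('wrist')
cv2.imwrite('pics/w8.png',c['frame'][:,:,::-1])
print(bot.read_state()['opening']*87)
g=c['frame'][205:245,[270,300,340,370]].mean(2); print(np.c_[np.arange(205,245),g.round()].astype(int).tolist())
print(tool2px(c,[(.042,0,.007),(.042,0,.019),(.042,-.033,.007),(.042,.033,.007)]))
plan(.4693,.0193,.15,-21)
E
```

```text
15.707593764713444
[[205, 208, 207, 114, 151], [206, 209, 208, 115, 149], [207, 208, 207, 115, 150], [208, 208, 208, 117, 151], [209, 208, 207, 122, 149], [210, 209, 206, 124, 151], [211, 208, 200, 124, 150], [212, 208, 192, 124, 150], [213, 208, 185, 123, 150], [214, 206, 185, 122, 150], [215, 203, 184, 122, 150], [216, 200, 186, 122, 151], [217, 194, 185, 122, 152], [218, 178, 184, 121, 152], [219, 151, 184, 123, 147], [220, 113, 158, 105, 120], [221, 70, 89, 67, 71], [222, 53, 53, 49, 47], [223, 53, 54, 51, 47], [224, 54, 52, 48, 47], [225, 54, 53, 48, 46], [226, 78, 80, 78, 75], [227, 122, 125, 126, 125], [228, 142, 146, 149, 150], [229, 142, 146, 147, 150], [230, 143, 147, 148, 150], [231, 143, 147, 149, 151], [232, 142, 146, 149, 152], [233, 142, 146, 148, 151], [234, 143, 146, 149, 151], [235, 141, 146, 148, 150], [236, 142, 146, 148, 150], [237, 143, 145, 149, 150], [238, 141, 146, 149, 151], [239, 142, 145, 149, 152], [240, 142, 145, 148, 151], [241, 143, 147, 150, 152], [242, 142, 145, 148, 152], [243, 142, 145, 149, 153], [244, 142, 145, 149, 152]]
[[321.57625419 224.10272259]
 [321.57374403 218.06928383]
 [250.44892507 224.13915819]
 [392.64078014 224.08297046]]
row [0.0188, -0.3146, 0.0032] [0.1, -0.0, -75.6] | dist 0.315 rows 11 t 15.75 j6 49 cur yaw -96.6
```

>>> play_rows(
  motion=[
    [[0.019, -0.315, 0, 0, 0, -40], [0.019, -0.315, 0, 0, 0, -40], [0.019, -0.315, 0, 0, 0, -40], [0.019, -0.315, 0, 0, 0, -40], [0.019, -0.315, 0, 0, 0, -40], [0.019, -0.315, 0, 0, 0, -40], [0.019, -0.315, 0, 0, 0, -40], [0.019, -0.315, 0, 0, 0, -40]],
  ],
)

```text
time_s: 16.42
position: [0.4675, 0.0235, 0.151]
tcp_rot: [[0.834, 0.552, -0.006], [0.552, -0.834, 0.002], [-0.003, -0.005, -1.0]]
force: [0.1, -0.3, -1.2]
opening: 0.177
grasp_force: 30.0
```

>>> play_rows(
  motion=[
    [[0, 0, 0.04, 0, 0, -35.6], [0, 0, 0.06, 0, 0, -35.6], [0, 0, 0.06, 0, 0, -35.6], [0, 0, 0.06, 0, 0, -35.6], [0, 0, 0.06, 0, 0, -35.6], [0, 0, 0.06, 0, 0, -35.6], [0, 0, 0.06, 0, 0, -35.6]],
  ],
)

```text
time_s: 17.0
position: [0.4682, 0.0199, 0.0916]
tcp_rot: [[0.362, 0.932, -0.004], [0.932, -0.362, 0.001], [-0.001, -0.004, -1.0]]
force: [0.3, 0.2, -0.9]
opening: 0.18
grasp_force: 30.0
```

```bash
python3 -c "
from h import *
imaging.capture('wrist');imaging.capture('wrist')
plan(.4693,.0193,.0375,-21)
imaging.capture('wrist');imaging.capture('wrist')
plan(.4693,.0193,.0375,-21)"
```

```text
row [-0.0002, 0.0007, 0.0548] [-0.1, 0.0, -0.2] | dist 0.055 rows 2 t 17.1 j6 10 cur yaw -21.2
row [-0.0003, 0.0002, 0.0552] [-0.0, 0.0, -0.1] | dist 0.055 rows 2 t 17.2 j6 10 cur yaw -21.1
```

>>> play_rows(
  motion=[
    [[0, 0, 0.03, 0, 0, 0], [0, 0, 0.045, 0, 0, 0], [0, 0, 0.053, 0, 0, 0], [0, 0, 0.055, 0, 0, 0], [0, 0, 0.055, 0, 0, 0]],
  ],
)

```text
time_s: 17.62
position: [0.4692, 0.0196, 0.038]
tcp_rot: [[0.359, 0.933, -0.001], [0.933, -0.359, 0.0], [-0.0, -0.001, -1.0]]
force: [0.1, 0.6, -0.8]
opening: 0.18
grasp_force: 30.0
```

>>> play_rows(
  motion=[
    [[0, 0, 0, 0, 0, 0], [0, 0, 0, 0, 0, 0], [0, 0, 0, 0, 0, 0], [0, 0, 0, 0, 0, 0], [0, 0, 0, 0, 0, 0]],
  ],
  fingers=0.042,
)

```text
time_s: 18.03
position: [0.4698, 0.0196, 0.0384]
tcp_rot: [[0.359, 0.933, 0.001], [0.933, -0.359, -0.0], [0.0, 0.001, -1.0]]
force: [0.2, 0.4, 0.3]
opening: 0.441
grasp_force: 0.0
```

>>> play_rows(
  motion=[
    [[0, 0, -0.03, 0, 0, 0], [-0.03, 0, -0.07, 0, 0, 0], [-0.06, 0, -0.11, 0, 0, 0], [-0.07, 0, -0.15, 0, 0, 0], [-0.07, 0, -0.18, 0, 0, 0], [-0.07, 0, -0.21, 0, 0, 0], [-0.07, 0, -0.21, 0, 0, 0]],
  ],
)

```text
time_s: 18.62
position: [0.4481, -0.0475, 0.2544]
tcp_rot: [[0.36, 0.933, 0.014], [0.933, -0.36, -0.005], [0.0, 0.015, -1.0]]
force: [1.3, -0.1, 0.2]
opening: 0.481
grasp_force: 0.0
```

```bash
python3 - <<'E'
from h import *
for i in range(3): c=imaging.capture('wrist')
p=np.array(tool2px(c,[(.07,0,.22)])[0]).astype(int); print(p,bot.read_state()['position'])
y0=max(0,p[1]-100); x0=p[0]-120; print(x0,y0)
cv2.imwrite('pics/w9.png',cv2.resize(c['frame'][y0:y0+180,x0:x0+240,::-1],None,fx=3,fy=3,interpolation=cv2.INTER_CUBIC))
E
```

```text
[319 144] [ 0.44386348 -0.04551719  0.24793465]
199 44
```

View pics/w9.png

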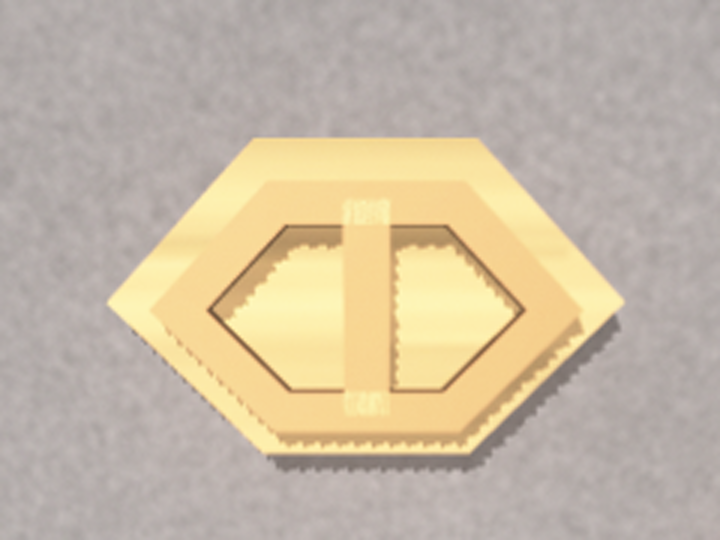

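The crop shows the hexagon lying on its blank with bare rim all round. Template corners are (267,181), (467,181), (581,317), (463,432), (278,432), (152,310), and blank corners are (255,138), (478,138), (625,302), (470,455), (265,455), (108,302).

```bash
python3 - <<'E'
from h import *
c=imaging.capture('wrist')
f=lambda q: np.array(q)/3+[199,44]
H=np.array([(-33,42),(33,42),(75,0),(33,-42),(-33,-42),(-75,0)]);B=np.array([(-38,54),(38,54),(92,0),(38,-54),(-38,-54),(-92,0)])
print(rigid(back(c,f([(267,181),(467,181),(581,317),(463,432),(278,432),(152,310)]),.030)[:,:2],off(H)))
print(rigid(back(c,f([(255,138),(478,138),(625,302),(470,455),(265,455),(108,302)]),.018)[:,:2],off(B)))
plan(.375,-.335,.25,-62)
E
```

```text
([467.7, 17.4, -21.2], [[-0.6, 0.1], [-0.3, 0.2], [-2.3, -0.7], [1.0, 0.5], [1.3, 0.1], [1.0, -0.0]])
([468.2, 20.0, -21.0], [[0.2, -0.1], [-0.3, 0.0], [-0.6, 0.5], [-0.2, -0.2], [0.3, -0.3], [0.6, 0.2]])
row [-0.295, 0.0401, -0.003] [-0.1, 0.1, 41.0] | dist 0.298 rows 8 t 18.8167 j6 1 cur yaw -21.0
```

>>> play_rows(
  motion=[
    [[-0.295, 0.04, -0.003, 0, 0, 41], [-0.295, 0.04, -0.003, 0, 0, 41], [-0.295, 0.04, -0.003, 0, 0, 41], [-0.295, 0.04, -0.003, 0, 0, 41], [-0.295, 0.04, -0.003, 0, 0, 41], [-0.295, 0.04, -0.003, 0, 0, 41], [-0.295, 0.04, -0.003, 0, 0, 41], [-0.295, 0.04, -0.003, 0, 0, 41]],
  ],
  fingers=0.045,
)

```text
time_s: 19.48
position: [0.3748, -0.3418, 0.2491]
tcp_rot: [[0.885, 0.465, -0.001], [0.465, -0.885, -0.002], [-0.002, 0.001, -1.0]]
force: [0.6, -0.1, -0.3]
opening: 0.515
grasp_force: 0.0
```

```bash
python3 - <<'E'
from h import *
for i in range(4): c=imaging.capture('wrist')
p=np.array(proj(c,[(.415,-.291,.02)])[0]).astype(int); print(p,bot.read_state()['position'])
y0=max(0,p[1]-100); x0=p[0]-120; print(x0,y0)
cv2.imwrite('pics/w10.png',cv2.resize(c['frame'][y0:y0+180,x0:x0+240,::-1],None,fx=3,fy=3,interpolation=cv2.INTER_CUBIC))
E
```

```text
[305 158] [ 0.3753016  -0.33346212  0.24918558]
185 58
```

View pics/w10.png

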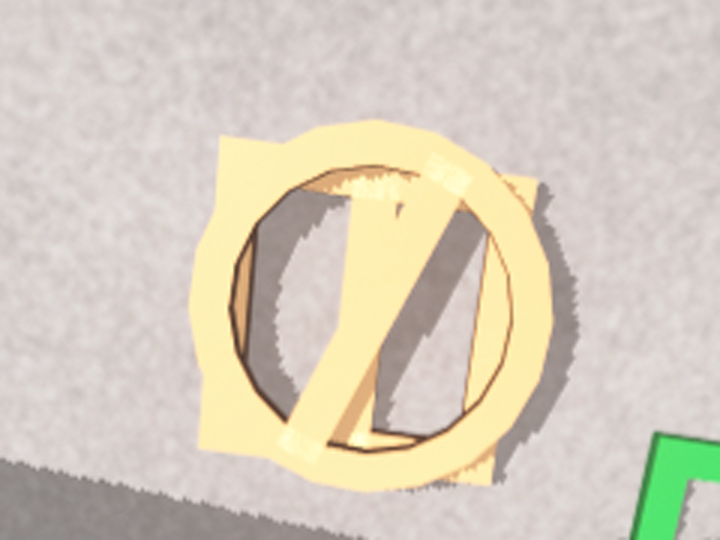

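The crop shows the round ring on top, inner circle centred at (371,308) and bar from (447,175) to (302,443). Square corners beneath are at (220,137), (537,180), (492,483) and (200,450).

```bash
python3 - <<'E'
from h import *
c=imaging.capture('wrist')
f=lambda q: np.array(q)/3+[185,58]
w=back(c,f([(447,175),(302,443),(230,308),(513,308),(371.5,165),(371.5,452),(190,306),(553,306),(371.5,120),(371.5,492)]),.024)[:,:2]
b=w[0]-w[1]; print('bar',w[:2].mean(0),'x axis',np.degrees(np.arctan2(b[1],b[0]))-90,'centres',w[2:6].mean(0),w[6:].mean(0))
q=back(c,f([(220,137),(537,180),(492,483),(200,450)]),.012)[:,:2]
print(rigid(q,off([(-56,56),(56,56),(56,-56),(-56,-56)])))
E
```

```text
bar [ 0.41377353 -0.29530323] x axis -91.37632345941385 centres [ 0.41460335 -0.29472644] [ 0.41471137 -0.29465211]
([409.4, -293.0, -68.9], [[0.1, -0.0], [-0.7, -0.2], [0.7, 0.3], [-0.1, -0.0]])
```

```bash
python3 -c "
from h import *
plan(.4153,-.2935,.085,-91.4)"
```

```text
row [0.0537, -0.0155, 0.1647] [-0.3, 0.1, 29.5] | dist 0.174 rows 5 t 19.7333 j6 8 cur yaw -61.9
```

>>> play_rows(
  motion=[
    [[0.0537, -0.0155, 0.04, 0, 0, 29.5], [0.0537, -0.0155, 0.08, 0, 0, 29.5], [0.0537, -0.0155, 0.12, 0, 0, 29.5], [0.0537, -0.0155, 0.16, 0, 0, 29.5], [0.0537, -0.0155, 0.165, 0, 0, 29.5], [0.0537, -0.0155, 0.165, 0, 0, 29.5]],
  ],
)

```text
time_s: 20.23
position: [0.4141, -0.2914, 0.0819]
tcp_rot: [[1.0, -0.023, -0.008], [-0.023, -1.0, 0.009], [-0.008, -0.009, -1.0]]
force: [-0.5, 0.2, -0.8]
opening: 0.516
grasp_force: 0.0
```

```bash
python3 -c "
from h import *
for i in range(2):
  imaging.capture('wrist');imaging.capture('wrist')
  plan(.4153,-.2935,.0315,-91.4)"
```

```text
row [-0.0009, -0.0011, 0.0543] [-0.1, 0.1, 0.1] | dist 0.054 rows 2 t 20.3333 j6 43 cur yaw -91.3
row [-0.0021, -0.0033, 0.0561] [0.1, -0.1, -0.0] | dist 0.056 rows 2 t 20.4333 j6 43 cur yaw -91.4
```

>>> play_rows(
  motion=[
    [[-0.001, -0.0015, 0.03, 0, 0, 0], [-0.001, -0.0015, 0.045, 0, 0, 0], [-0.001, -0.0015, 0.054, 0, 0, 0], [-0.001, -0.0015, 0.054, 0, 0, 0], [-0.001, -0.0015, 0.054, 0, 0, 0]],
  ],
)

```text
time_s: 20.85
position: [0.4157, -0.2957, 0.0331]
tcp_rot: [[1.0, -0.026, 0.001], [-0.026, -1.0, -0.001], [0.001, 0.001, -1.0]]
force: [0.9, 0.0, -0.2]
opening: 0.509
grasp_force: 0.0
```

>>> play_rows(
  motion=[
    [[0, 0, 0, 0, 0, 0], [0, 0, 0, 0, 0, 0], [0, 0, 0, 0, 0, 0], [0, 0, 0, 0, 0, 0], [0, 0, 0, 0, 0, 0], [0, 0, 0, 0, 0, 0], [0, 0, 0, 0, 0, 0]],
  ],
  fingers=0.0,
)

```text
time_s: 21.43
position: [0.4153, -0.2953, 0.0323]
tcp_rot: [[1.0, -0.026, 0.0], [-0.026, -1.0, -0.001], [0.0, 0.001, -1.0]]
force: [0.3, -0.0, 3.3]
opening: 0.18
grasp_force: 30.0
```

>>> play_rows(
  motion=[
    [[0, 0, -0.02, 0, 0, 0], [0, 0, -0.05, 0, 0, 0], [0, 0, -0.09, 0, 0, 0], [0, 0, -0.11, 0, 0, 0], [0, 0, -0.11, 0, 0, 0]],
  ],
)

```text
time_s: 21.85
position: [0.4172, -0.2971, 0.1461]
tcp_rot: [[1.0, -0.026, 0.006], [-0.026, -1.0, -0.007], [0.006, 0.007, -1.0]]
force: [0.9, -0.1, -1.2]
opening: 0.177
grasp_force: 30.0
```

```bash
python3 - <<'E'
from h import *
for i in range(2): c=imaging.capture('wrist')
print(bot.read_state()['opening']*87)
g=c['frame'][130:200,[315,320,325]].mean(2).mean(1); print(g.round().astype(int).tolist())
print(tool2px(c,[(.0645,0,.007),(.0645,0,.019)]))
cv2.imwrite('pics/w11.png',c['frame'][:,:,::-1])
plan(.625,-.1823,.14,-91.4)
E
```

```text
15.74773286785006
[188, 186, 185, 185, 187, 187, 190, 193, 194, 194, 193, 192, 192, 192, 190, 190, 190, 190, 190, 190, 191, 192, 192, 191, 189, 188, 189, 189, 190, 193, 196, 196, 197, 196, 194, 192, 185, 167, 176, 176, 181, 184, 191, 210, 214, 214, 193, 113, 65, 93, 177, 214, 214, 214, 214, 214, 214, 214, 215, 214, 214, 214, 217, 221, 223, 224, 224, 224, 225, 225]
[[321.24916242 175.05356591]
 [321.26065319 172.22594115]]
row [0.2067, -0.1183, 0.0025] [0.1, -0.0, -0.1] | dist 0.238 rows 6 t 21.95 j6 44 cur yaw -91.5
```

>>> play_rows(
  motion=[
    [[0.207, -0.118, 0, 0, 0, 0], [0.207, -0.118, 0, 0, 0, 0], [0.207, -0.118, 0, 0, 0, 0], [0.207, -0.118, 0, 0, 0, 0], [0.207, -0.118, 0, 0, 0, 0], [0.207, -0.118, 0.02, 0, 0, 0], [0.207, -0.118, 0.05, 0, 0, 0], [0.207, -0.118, 0.05, 0, 0, 0]],
  ],
)

```text
time_s: 22.62
position: [0.6215, -0.1787, 0.084]
tcp_rot: [[1.0, -0.023, -0.013], [-0.023, -1.0, 0.006], [-0.014, -0.006, -1.0]]
force: [-1.4, 0.5, -2.4]
opening: 0.174
grasp_force: 30.0
```

```bash
python3 -c "
from h import *
for i in range(2):
  imaging.capture('wrist');imaging.capture('wrist')
  plan(.625,-.1823,.0375,-91.4)"
```

```text
row [0.0031, 0.0012, 0.051] [-0.2, 0.5, -0.1] | dist 0.051 rows 2 t 22.7167 j6 65 cur yaw -91.5
row [0.0007, -0.0008, 0.0544] [-0.0, 0.1, -0.2] | dist 0.054 rows 2 t 22.8167 j6 65 cur yaw -91.6
```

>>> play_rows(
  motion=[
    [[0.0008, 0, 0.03, 0, 0, 0], [0.0008, 0, 0.043, 0, 0, 0], [0.0008, 0, 0.052, 0, 0, 0], [0.0008, 0, 0.053, 0, 0, 0], [0.0008, 0, 0.053, 0, 0, 0], [0.0008, 0, 0.053, 0, 0, 0]],
  ],
)

```text
time_s: 23.32
position: [0.6263, -0.183, 0.0399]
tcp_rot: [[1.0, -0.027, 0.001], [-0.027, -1.0, -0.0], [0.001, 0.0, -1.0]]
force: [0.1, -0.4, -0.5]
opening: 0.179
grasp_force: 30.0
```

>>> play_rows(
  motion=[
    [[0, 0, 0, 0, 0, 0], [0, 0, 0, 0, 0, 0], [0, 0, 0, 0, 0, 0], [0, 0, 0, 0, 0, 0], [0, 0, 0, 0, 0, 0]],
  ],
  fingers=0.042,
)

```text
time_s: 23.73
position: [0.6262, -0.1826, 0.0393]
tcp_rot: [[1.0, -0.026, 0.0], [-0.026, -1.0, -0.0], [0.0, 0.0, -1.0]]
force: [-0.8, 0.2, -0.1]
opening: 0.446
grasp_force: 0.0
```

>>> play_rows(
  motion=[
    [[0, 0, -0.03, 0, 0, 0], [-0.03, 0, -0.07, 0, 0, 0], [-0.06, 0, -0.11, 0, 0, 0], [-0.07, 0, -0.15, 0, 0, 0], [-0.07, 0, -0.18, 0, 0, 0], [-0.07, 0, -0.21, 0, 0, 0], [-0.07, 0, -0.21, 0, 0, 0]],
  ],
)

```text
time_s: 24.32
position: [0.5595, -0.1827, 0.2572]
tcp_rot: [[1.0, -0.027, 0.014], [-0.027, -1.0, -0.008], [0.014, 0.007, -1.0]]
force: [1.0, 0.1, -1.0]
opening: 0.481
grasp_force: 0.0
```

```bash
python3 - <<'E'
from h import *
for i in range(3): c=imaging.capture('wrist')
p=np.array(tool2px(c,[(.07,0,.22)])[0]).astype(int); print(p,bot.read_state()['position'])
y0=max(0,p[1]-100); x0=p[0]-120; print(x0,y0)
cv2.imwrite('pics/w12.png',cv2.resize(c['frame'][y0:y0+180,x0:x0+240,::-1],None,fx=3,fy=3,interpolation=cv2.INTER_CUBIC))
fitblank('wrist',c,'round',(.625,-.182,0))
plan(.375,-.335,.25,-69)
E
```

```text
[321 146] [ 0.5556972  -0.18050722  0.24914437]
201 46
wrist round [ 625.8 -182.9    6.1] 0.114
row [-0.1761, 0.1595, -0.0018] [-0.1, 0.1, -22.5] | dist 0.238 rows 6 t 24.5167 j6 63 cur yaw -91.5
```

View pics/w12.png

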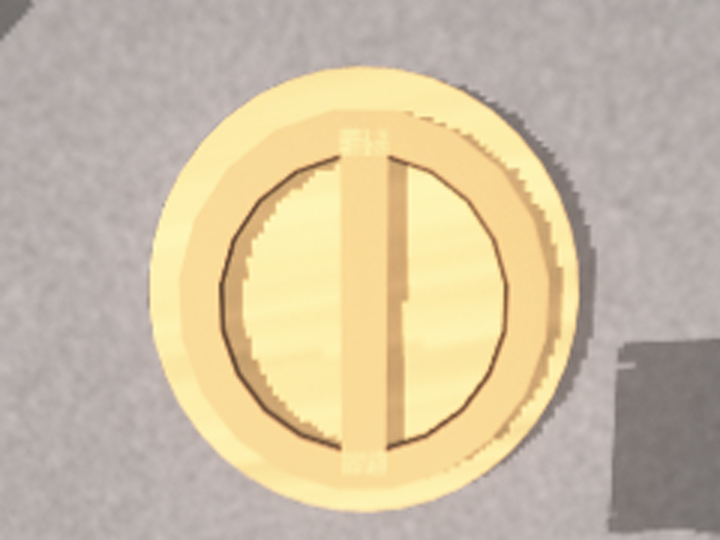

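The crop shows the ring centred at (364,298) on a blank centred at (364,289), with rim all round.

```bash
python3 - <<'E'
from h import *
c=imaging.capture('wrist')
f=lambda q: np.array(q)/3+[201,46]
print(back(c,f([(180,298),(549,298),(364.5,109),(364.5,487)]),.030).mean(0)*1000,back(c,f([(150,289),(578,289),(364,66),(364,512)]),.018).mean(0)*1000)
E
```

```text
[ 622.86545124 -181.36203066   30.        ] [ 624.86779604 -181.22299647   18.        ]
```

>>> play_rows(
  motion=[
    [[-0.176, 0.16, -0.002, 0, 0, -22.5], [-0.176, 0.16, -0.002, 0, 0, -22.5], [-0.176, 0.16, -0.002, 0, 0, -22.5], [-0.176, 0.16, -0.002, 0, 0, -22.5], [-0.176, 0.16, -0.002, 0, 0, -22.5], [-0.176, 0.16, -0.002, 0, 0, -22.5], [-0.176, 0.16, -0.002, 0, 0, -22.5], [-0.176, 0.16, -0.002, 0, 0, -22.5]],
  ],
  fingers=0.038,
)

```text
time_s: 25.23
position: [0.374, -0.3368, 0.2494]
tcp_rot: [[0.935, 0.354, -0.002], [0.354, -0.935, 0.003], [-0.001, -0.004, -1.0]]
force: [0.6, -0.5, -0.0]
opening: 0.435
grasp_force: 0.0
```

```bash
python3 - <<'E'
from h import *
for i in range(4): c=imaging.capture('wrist')
p=np.array(proj(c,[(.415,-.291,.012)])[0]).astype(int); print(p,bot.read_state()['position'])
y0=max(0,p[1]-100); x0=p[0]-120; print(x0,y0)
cv2.imwrite('pics/w13.png',cv2.resize(c['frame'][y0:y0+180,x0:x0+240,::-1],None,fx=3,fy=3,interpolation=cv2.INTER_CUBIC))
near=np.zeros((480,640),bool); near[y0+10:y0+175,x0+10:x0+230]=1
f=c['frame'].astype(int); m=((f[...,0]-f[...,2]>35)&(f[...,0]>=f[...,1])&near).astype(np.uint8)
n,l,s,_=cv2.connectedComponentsWithStats(m); k=1+s[1:,4].argmax(); m=(l==k).astype(np.uint8); print(s[k])
ct=max(cv2.findContours(m,cv2.RETR_EXTERNAL,cv2.CHAIN_APPROX_NONE)[0],key=len)
fm=cv2.fillPoly(np.zeros_like(m),[ct],1)
print('fit',fit(c,fm,TE['square'],0,.012,(.411,-.292),(-69,)))
# bar centre: holes of mask
cs,h=cv2.findContours(m,cv2.RETR_CCOMP,cv2.CHAIN_APPROX_NONE)
for q,hh in zip(cs,h[0]):
    if hh[3]>=0 and cv2.contourArea(q)>200: print('hole',cv2.contourArea(q),np.round(back(c,q.reshape(-1,2),.012)[:,:2].mean(0)*1000,1), cv2.minAreaRect(q))
E
```

```text
[298 161] [ 0.37656094 -0.33479329  0.25026931]
178 61
[ 245  113  107  105 6120]
fit (array([ 409.32724717, -293.39495871,  -69.43260081]), np.float64(0.016090111700040346))
hole 2320.5 [ 419.2 -316.3] ((321.4999694824219, 166.0), (75.99998474121094, 30.999996185302734), 90.0)
hole 2385.5 [ 402.1 -269.4] ((275.9678039550781, 165.46975708007812), (77.89947509765625, 32.390438079833984), 88.21009063720703)
```

View pics/w13.png

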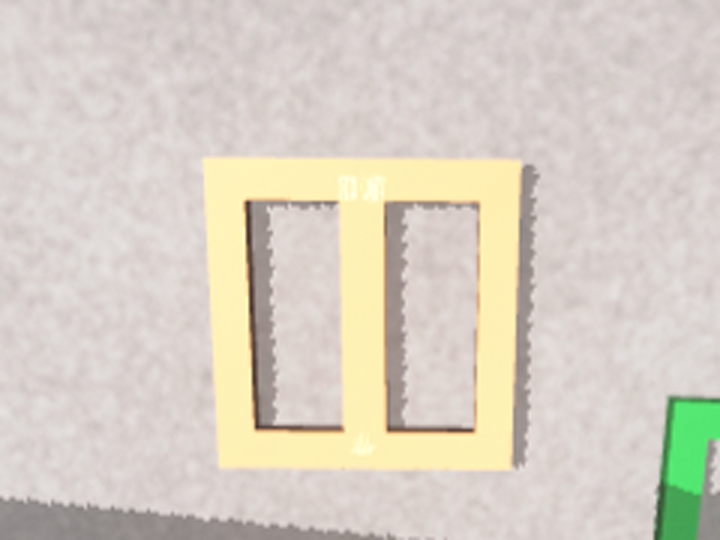

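The crop shows only the square left, its bar at (364,315) between windows, so its grasp is clear. All templates placed so far are within about 2.6 mm. I'll grasp the square now.

```bash
python3 -c "
from h import *
imaging.capture('wrist')
plan(.411,-.2918,.07,-69.4)"
```

```text
row [0.0475, -0.0275, 0.1805] [-0.1, 0.0, 0.5] | dist 0.189 rows 5 t 25.4833 j6 15 cur yaw -68.9
```

>>> play_rows(
  motion=[
    [[0.0475, -0.0275, 0.03, 0, 0, 0.5], [0.0475, -0.0275, 0.07, 0, 0, 0.5], [0.0475, -0.0275, 0.11, 0, 0, 0.5], [0.0475, -0.0275, 0.15, 0, 0, 0.5], [0.0475, -0.0275, 0.18, 0, 0, 0.5], [0.0475, -0.0275, 0.18, 0, 0, 0.5], [0.0475, -0.0275, 0.18, 0, 0, 0.5], [0.0475, -0.0275, 0.18, 0, 0, 0.5]],
  ],
)

```text
time_s: 26.15
position: [0.4116, -0.2937, 0.0724]
tcp_rot: [[0.936, 0.351, 0.002], [0.351, -0.936, -0.002], [0.001, 0.002, -1.0]]
force: [0.6, 0.3, 1.1]
opening: 0.438
grasp_force: 0.0
```

```bash
python3 -c "
from h import *
for i in range(2):
  imaging.capture('wrist');imaging.capture('wrist')
  plan(.411,-.2918,.020,-69.4)"
```

```text
row [-0.0001, -0.0034, 0.0539] [0.3, -0.1, -0.1] | dist 0.054 rows 2 t 26.25 j6 21 cur yaw -69.5
row [0.0003, -0.0032, 0.0539] [0.3, -0.1, -0.1] | dist 0.054 rows 2 t 26.35 j6 21 cur yaw -69.5
```

>>> play_rows(
  motion=[
    [[0, -0.003, 0.03, 0, 0, 0], [0, -0.003, 0.045, 0, 0, 0], [0, -0.003, 0.053, 0, 0, 0], [0, -0.003, 0.053, 0, 0, 0], [0, -0.003, 0.053, 0, 0, 0]],
  ],
)

```text
time_s: 26.77
position: [0.4097, -0.2911, 0.019]
tcp_rot: [[0.937, 0.35, 0.001], [0.35, -0.937, -0.001], [0.001, 0.002, -1.0]]
force: [0.2, -0.5, 0.2]
opening: 0.439
grasp_force: 0.0
```

>>> play_rows(
  motion=[
    [[0, 0, 0, 0, 0, 0], [0, 0, 0, 0, 0, 0], [0, 0, 0, 0, 0, 0], [0, 0, 0, 0, 0, 0], [0, 0, 0, 0, 0, 0], [0, 0, 0, 0, 0, 0], [0, 0, 0, 0, 0, 0]],
  ],
  fingers=0.0,
)

```text
time_s: 27.35
position: [0.4098, -0.2911, 0.0186]
tcp_rot: [[0.937, 0.35, 0.001], [0.35, -0.937, -0.001], [0.001, 0.002, -1.0]]
force: [-0.2, -0.1, 5.7]
opening: 0.177
grasp_force: 30.0
```

>>> play_rows(
  motion=[
    [[0, 0, -0.02, 0, 0, 0], [0, 0, -0.05, 0, 0, 0], [0, 0, -0.09, 0, 0, 0], [0, 0, -0.13, 0, 0, 0], [0, 0, -0.17, 0, 0, 0], [0, 0, -0.21, 0, 0, 0], [0, 0, -0.23, 0, 0, 0], [0, 0, -0.23, 0, 0, 0]],
  ],
)

```text
time_s: 28.02
position: [0.4112, -0.2923, 0.2528]
tcp_rot: [[0.937, 0.35, 0.007], [0.35, -0.937, -0.007], [0.004, 0.009, -1.0]]
force: [0.9, -0.4, -0.2]
opening: 0.179
grasp_force: 30.0
```

```bash
python3 - <<'E'
from h import *
for i in range(2): c=imaging.capture('wrist')
print(bot.read_state()['opening']*87)
g=c['frame'][175:215,[315,320,325]].mean(2).mean(1); print(g.round().astype(int).tolist())
print(tool2px(c,[(.056,0,.008),(.056,0,.020)]))
plan(.525,.178,.25,-81.7)
E
```

```text
15.776121948261714
[190, 192, 194, 196, 197, 196, 196, 195, 196, 194, 194, 191, 189, 188, 189, 191, 157, 78, 65, 66, 125, 192, 212, 212, 213, 212, 212, 212, 212, 213, 213, 213, 213, 214, 219, 224, 225, 224, 225, 224]
[[319.89552583 192.92786508]
 [319.95216626 188.907892  ]]
row [0.2725, -0.3979, -0.0019] [0.0, -0.0, 12.2] | dist 0.482 rows 12 t 28.1167 j6 21 cur yaw -69.5
```

>>> play_rows(
  motion=[
    [[0.136, -0.199, 0, 0, 0, 0], [0.136, -0.199, 0, 0, 0, 0], [0.136, -0.199, 0, 0, 0, 0], [0.136, -0.199, 0, 0, 0, 0], [0.136, -0.199, 0, 0, 0, 0], [0.136, -0.199, 0, 0, 0, 0]],
  ],
)

```text
time_s: 28.62
position: [0.4651, -0.0531, 0.2453]
tcp_rot: [[0.937, 0.35, -0.006], [0.35, -0.937, 0.003], [-0.005, -0.005, -1.0]]
force: [0.5, -0.8, -1.3]
opening: 0.182
grasp_force: 30.0
```

>>> play_rows(
  motion=[
    [[0.136, -0.199, 0, 0, 0, 12.2], [0.136, -0.199, 0, 0, 0, 12.2], [0.136, -0.199, 0, 0, 0, 12.2], [0.136, -0.199, 0, 0, 0, 12.2], [0.136, -0.199, 0, 0, 0, 12.2], [0.136, -0.199, 0, 0, 0, 12.2], [0.136, -0.199, 0, 0, 0, 12.2], [0.136, -0.199, 0, 0, 0, 12.2]],
  ],
)

```text
time_s: 29.28
position: [0.5231, 0.1794, 0.245]
tcp_rot: [[0.989, 0.149, -0.006], [0.149, -0.989, -0.001], [-0.006, 0.0, -1.0]]
force: [-1.1, -0.0, -0.3]
opening: 0.176
grasp_force: 30.0
```

```bash
python3 - <<'E'
from h import *
for i in range(4): c=imaging.capture('wrist')
cv2.imwrite('pics/w14.png',c['frame'][:,:,::-1])
s=sil(c,(.6435,.1947,8.2),BL['square'],0,.018,(480,640))>.5
r,q=np.where(s); print(r.min(),r.max(),q.min(),q.max())
held=tool2px(c,[(.056,-.056,.008),(.056,.056,.008)]); print(held)
fitblank('wrist',c,'square',(.6435,.1947,8.2))
m=wood(c,s,25); r,q=np.where(m); print(r.min(),r.max(),q.min(),q.max(),fit(c,m,BL['square'],0,.018,(.6435,.1947),(8.2,)))
print(bot.read_state()['position'])
E
```

```text
15 160 250 393
[[199.09238497 191.66519036]
 [449.00507772 191.90679722]]
wrist square [643.3 194.6   8.9] 0.011
14 161 250 392 (array([643.30019719, 194.57291501,   8.89955949]), np.float64(0.010674227841693829))
[0.52418844 0.17588342 0.24720842]
```

```bash
python3 -c "
from h import *
plan(.6438,.1951,.09,-81.1)"
```

```text
row [0.1215, -0.0021, 0.1569] [0.0, 0.1, -0.7] | dist 0.198 rows 5 t 29.5333 j6 89 cur yaw -81.8
```

>>> play_rows(
  motion=[
    [[0.03, -0.002, 0.03, 0, 0, -0.7], [0.06, -0.002, 0.06, 0, 0, -0.7], [0.09, -0.002, 0.09, 0, 0, -0.7], [0.115, -0.002, 0.12, 0, 0, -0.7], [0.1215, -0.002, 0.155, 0, 0, -0.7], [0.1215, -0.002, 0.157, 0, 0, -0.7], [0.1215, -0.002, 0.157, 0, 0, -0.7], [0.1215, -0.002, 0.157, 0, 0, -0.7]],
  ],
)

```text
time_s: 30.2
position: [0.6446, 0.196, 0.0918]
tcp_rot: [[0.988, 0.155, -0.0], [0.155, -0.988, -0.0], [-0.0, -0.0, -1.0]]
force: [0.2, 0.1, -0.8]
opening: 0.177
grasp_force: 30.0
```

```bash
python3 -c "
from h import *
for i in range(2):
  imaging.capture('wrist');imaging.capture('wrist');imaging.capture('wrist')
  plan(.6438,.1951,.0375,-81.1)"
```

```text
row [-0.0025, 0.0014, 0.0566] [0.0, -0.3, 0.1] | dist 0.057 rows 2 t 30.35 j6 89 cur yaw -81.0
row [-0.0021, 0.0017, 0.0558] [0.0, -0.2, 0.1] | dist 0.056 rows 2 t 30.5 j6 89 cur yaw -81.0
```

>>> play_rows(
  motion=[
    [[-0.002, 0.0015, 0.03, 0, 0, 0], [-0.002, 0.0015, 0.045, 0, 0, 0], [-0.002, 0.0015, 0.053, 0, 0, 0], [-0.002, 0.0015, 0.055, 0, 0, 0], [-0.002, 0.0015, 0.055, 0, 0, 0], [-0.002, 0.0015, 0.055, 0, 0, 0]],
  ],
)

```text
time_s: 31.0
position: [0.6437, 0.1954, 0.037]
tcp_rot: [[0.988, 0.156, 0.002], [0.156, -0.988, 0.0], [0.002, 0.0, -1.0]]
force: [-0.3, 0.6, -1.4]
opening: 0.182
grasp_force: 30.0
```

>>> play_rows(
  motion=[
    [[0, 0, 0, 0, 0, 0], [0, 0, 0, 0, 0, 0], [0, 0, 0, 0, 0, 0], [0, 0, 0, 0, 0, 0], [0, 0, 0, 0, 0, 0]],
  ],
  fingers=0.038,
)

```text
time_s: 31.42
position: [0.6432, 0.1952, 0.0363]
tcp_rot: [[0.988, 0.156, 0.0], [0.156, -0.988, 0.0], [0.0, 0.0, -1.0]]
force: [0.1, 0.2, -0.3]
opening: 0.415
grasp_force: 0.0
```

>>> play_rows(
  motion=[
    [[0, 0, -0.03, 0, 0, 0], [-0.03, 0, -0.07, 0, 0, 0], [-0.06, 0, -0.11, 0, 0, 0], [-0.07, 0, -0.15, 0, 0, 0], [-0.07, 0, -0.18, 0, 0, 0], [-0.07, 0, -0.21, 0, 0, 0], [-0.07, 0, -0.21, 0, 0, 0]],
  ],
)

```text
time_s: 32.0
position: [0.5779, 0.185, 0.2545]
tcp_rot: [[0.988, 0.156, 0.016], [0.156, -0.988, 0.002], [0.016, 0.0, -1.0]]
force: [1.2, -0.2, 0.1]
opening: 0.437
grasp_force: 0.0
```

```bash
python3 - <<'E'
from h import *
for i in range(4): c=imaging.capture('wrist')
t=imaging.capture('top')
p=np.array(tool2px(c,[(.07,0,.22)])[0]).astype(int); print(p,bot.read_state()['position'])
y0=max(0,p[1]-100); x0=p[0]-120; print(x0,y0)
a=cv2.resize(c['frame'][y0:y0+180,x0:x0+240,::-1],(400,300),interpolation=cv2.INTER_CUBIC)
b=cv2.resize(t['frame'][140:365,80:380,::-1],(400,300),interpolation=cv2.INTER_CUBIC)
d=[cv2.imread('pics/w9.png'),cv2.imread('pics/w12.png')]
cv2.imwrite('pics/w15.png',np.hstack([a,b])); cv2.imwrite('pics/w15full.png',c['frame'][:,:,::-1])
for k in BL: print(k,[(np.round(d['at'],3),round(d['confidence'],2)) for d in finder.recognise('top',k+'_template')])
print([np.round(d['at'],3) for d in finder.recognise('top','paint_jar')])
E
```

```text
[322 146] [0.57273665 0.18406049 0.24420425]
202 46
arrow [(array([0.425, 0.313, 0.031]), 0.6)]
hexagon [(array([0.612, 0.173, 0.029]), 0.72), (array([0.465, 0.018, 0.025]), 0.58)]
round [(array([ 0.624, -0.181,  0.032]), 0.55)]
square [(array([0.61 , 0.172, 0.028]), 0.6), (array([ 0.383, -0.48 ,  0.01 ]), 0.6), (array([0.422, 0.315, 0.029]), 0.2)]
[]
```

View pics/w15.png

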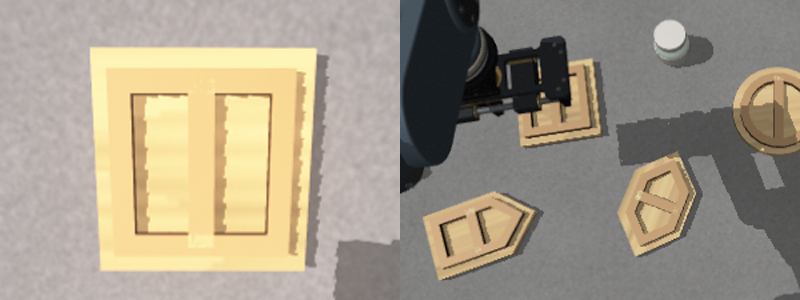

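The left half shows the square on its blank: template corners (107,69), (296,69), (290,256), (114,258); blank corners (91,48), (316,48), (304,270), (102,270). The right half (top view) shows the arrow, hexagon and round each on their own blank and the jar standing.

```bash
python3 - <<'E'
from h import *
c=imaging.capture('wrist')
f=lambda q: np.array(q)*.6+[202,46]
S=np.array([(-56,56),(56,56),(56,-56),(-56,-56)])
a=rigid(back(c,f([(107,69),(296,69),(290,256),(114,258)]),.030)[:,:2],off(S)); b=rigid(back(c,f([(91,48),(316,48),(304,270),(102,270)]),.018)[:,:2],off(S*68/56))
print(a,b)
E
```

```text
([641.1, 194.6, -80.8], [[-0.1, -1.0], [-0.9, 0.7], [0.9, 0.0], [0.1, 0.3]]) ([642.3, 193.8, -81.0], [[-0.4, -1.0], [-0.6, 0.8], [0.4, 1.0], [0.6, -0.8]])
```

```bash
python3 -c "
from rig import bot
print(bot.hand_in())"
```

```text
the job is handed in; nothing more can be done
None
```

All four templates lie flat on their matching blanks, within about 3 mm of centre and 1° by my camera measurements, with bare plywood all round; I never touched the jar, and I handed the job in at about 32 s.

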